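# Put mismatched gift-box pairs right

### The job

The three small gift boxes have been packed with mismatched pairs. Swap the pieces round so that every box holds two of a kind (two jars, two canisters or two bottles; it does not matter which box gets which kind), one piece standing in each compartment. The bare felt pad is free for standing a piece on meanwhile; keep the pieces upright and set them down gently, do not drop them.

Things in the scene. Friction and masses are not known exactly. Their poses are not given: they have to be found in the camera images.
- jar_a_mid (a point): One of two identical loose pieces: white porcelain barrel jar with thin blue bands, a flat lid and a small knob on top; 84 mm tall, foot 38 mm across, widest 50 mm (straight-sided from 24 to 58 mm above its foot), 0.17 kg. The point is its centre, on the axis 42 mm above its foot; z runs up its axis. Standing in a box, its lowest 18 mm are below the rim: grip it from above at, or up to 12 mm above, this point.
- jar_b_mid (a point): One of two identical loose pieces: white porcelain barrel jar with thin blue bands, a flat lid and a small knob on top; 84 mm tall, foot 38 mm across, widest 50 mm (straight-sided from 24 to 58 mm above its foot), 0.17 kg. The point is its centre, on the axis 42 mm above its foot; z runs up its axis. Standing in a box, its lowest 18 mm are below the rim: grip it from above at, or up to 12 mm above, this point.
- canister_a_mid (a point): One of two identical loose pieces: plain grey metal canister, a straight round tube with a flat slip lid and no knob; 88 mm tall, 45 mm across, 0.11 kg. The point is its centre, on the axis 44 mm above its foot; z runs up its axis. Standing in a box, its lowest 18 mm are below the rim: grip it from above at, or up to 12 mm above, this point.
- canister_b_mid (a point): One of two identical loose pieces: plain grey metal canister, a straight round tube with a flat slip lid and no knob; 88 mm tall, 45 mm across, 0.11 kg. The point is its centre, on the axis 44 mm above its foot; z runs up its axis. Standing in a box, its lowest 18 mm are below the rim: grip it from above at, or up to 12 mm above, this point.
- bottle_a_mid (a point): One of two identical loose pieces: brown glass bottle with a straight round body 46 mm across up to 60 mm above its foot, a shoulder, and a narrow 25 mm brass cap on top; 88 mm tall, 0.15 kg. The point is its centre, on the axis 44 mm above its foot; z runs up its axis. Standing in a box, its lowest 18 mm are below the rim: grip it from above at, or up to 12 mm above, this point.
- bottle_b_mid (a point): One of two identical loose pieces: brown glass bottle with a straight round body 46 mm across up to 60 mm above its foot, a shoulder, and a narrow 25 mm brass cap on top; 88 mm tall, 0.15 kg. The point is its centre, on the axis 44 mm above its foot; z runs up its axis. Standing in a box, its lowest 18 mm are below the rim: grip it from above at, or up to 12 mm above, this point.
- box_1: Dark wooden gift-box base, lid off, fixed; the three are alike, any kind may go in any. Outside 86 (x) by 162 (y) by 26 mm high, floor 8 mm thick; a 6 mm divider parts it into two compartments 70 mm square, 18 mm deep, centred 38 mm either side of the box's centre along its y, one piece in each at the start. Fingers have room at its long sides (closing along its x), not between the pieces. Origin: centre of underside; z up.
- box_2: Dark wooden gift-box base, lid off, fixed; the three are alike, any kind may go in any. Outside 86 (x) by 162 (y) by 26 mm high, floor 8 mm thick; a 6 mm divider parts it into two compartments 70 mm square, 18 mm deep, centred 38 mm either side of the box's centre along its y, one piece in each at the start. Fingers have room at its long sides (closing along its x), not between the pieces. Origin: centre of underside; z up.
- box_3: Dark wooden gift-box base, lid off, fixed; the three are alike, any kind may go in any. Outside 86 (x) by 162 (y) by 26 mm high, floor 8 mm thick; a 6 mm divider parts it into two compartments 70 mm square, 18 mm deep, centred 38 mm either side of the box's centre along its y, one piece in each at the start. Fingers have room at its long sides (closing along its x), not between the pieces. Origin: centre of underside; z up.
- pad: Bare grey felt pad lying on the table, 110 mm square, 4 mm thick, fixed: the free spot, where a piece can stand for the time being. Origin: centre of its underside; its upper face is 4 mm higher.
Things that resemble listed ones, but are neither listed nor needed, are in the scene too. Leave any pink or red look-alike of the part that bears canister_a_mid alone.

How it is judged:
At the end, for the whole second after the job is handed in: Both jars stand in one box, both canisters in another, both bottles in the third (any kind in any box), one piece per compartment, on its floor (height within 5 mm, within 60 mm of the box's centre from above), upright within 6 degrees, released and at rest (((horizontal distance between each of jar_a_mid, jar_b_mid and box_1 below 0.06 m and z of jar_a_mid in the frame of box_1 between 0.045 and 0.055 m and z of jar_b_mid in the frame of box_1 between 0.045 and 0.055 m) or (horizontal distance between each of jar_a_mid, jar_b_mid and box_2 below 0.06 m and z of jar_a_mid in the frame of box_2 between 0.045 and 0.055 m and z of jar_b_mid in the frame of box_2 between 0.045 and 0.055 m) or (horizontal distance between each of jar_a_mid, jar_b_mid and box_3 below 0.06 m and z of jar_a_mid in the frame of box_3 between 0.045 and 0.055 m and z of jar_b_mid in the frame of box_3 between 0.045 and 0.055 m)) and ((horizontal distance between each of canister_a_mid, canister_b_mid and box_1 below 0.06 m and z of canister_a_mid in the frame of box_1 between 0.047 and 0.057 m and z of canister_b_mid in the frame of box_1 between 0.047 and 0.057 m) or (horizontal distance between each of canister_a_mid, canister_b_mid and box_2 below 0.06 m and z of canister_a_mid in the frame of box_2 between 0.047 and 0.057 m and z of canister_b_mid in the frame of box_2 between 0.047 and 0.057 m) or (horizontal distance between each of canister_a_mid, canister_b_mid and box_3 below 0.06 m and z of canister_a_mid in the frame of box_3 between 0.047 and 0.057 m and z of canister_b_mid in the frame of box_3 between 0.047 and 0.057 m)) and ((horizontal distance between each of bottle_a_mid, bottle_b_mid and box_1 below 0.06 m and z of bottle_a_mid in the frame of box_1 between 0.047 and 0.057 m and z of bottle_b_mid in the frame of box_1 between 0.047 and 0.057 m) or (horizontal distance between each of bottle_a_mid, bottle_b_mid and box_2 below 0.06 m and z of bottle_a_mid in the frame of box_2 between 0.047 and 0.057 m and z of bottle_b_mid in the frame of box_2 between 0.047 and 0.057 m) or (horizontal distance between each of bottle_a_mid, bottle_b_mid and box_3 below 0.06 m and z of bottle_a_mid in the frame of box_3 between 0.047 and 0.057 m and z of bottle_b_mid in the frame of box_3 between 0.047 and 0.057 m)) and angle between each of bottle_a_mid, bottle_b_mid, canister_a_mid, canister_b_mid, jar_a_mid, jar_b_mid's own z axis and vertical below 0.1 rad and linear speed of each of bottle_a, bottle_b, canister_a, canister_b, jar_a, jar_b below 0.02 m/s); the robot touches nothing.
It fails at once if a piece is tipped over (leans more than 45 degrees) (angle between any of bottle_a_mid, bottle_b_mid, canister_a_mid, canister_b_mid, jar_a_mid, jar_b_mid's own z axis and vertical above 0.785 rad).
It fails at once if a piece is dropped (falls free of the fingers at over 0.7 m/s, a fall of some 25 mm) ((linear speed of bottle_a above 0.7 m/s and contact force between bottle_a and the fingers below 0.05 N) or (linear speed of bottle_b above 0.7 m/s and contact force between bottle_b and the fingers below 0.05 N) or (linear speed of canister_a above 0.7 m/s and contact force between canister_a and the fingers below 0.05 N) or (linear speed of canister_b above 0.7 m/s and contact force between canister_b and the fingers below 0.05 N) or (linear speed of jar_a above 0.7 m/s and contact force between jar_a and the fingers below 0.05 N) or (linear speed of jar_b above 0.7 m/s and contact force between jar_b and the fingers below 0.05 N)).
It also fails if it takes over 96 s, if anything falls off the work surface, if the arm or the gripper's body presses on something with over 40 N, if the wrist force passes 120 N, or if a joint passes its speed limit or range.

### The arm

A 6-joint arm with a two-finger parallel gripper is mounted at the origin on the work surface. World frame = base frame: x ahead of the robot, y to its left, z up, the work surface at z = 0. Lengths are in m, angles in rad, forces in N, time in s.
With the tool pointing down it reaches from about 0.375 to 0.975 m from the base axis. Payload 3.8 kg.
Tool frame: the origin (TCP) lies midway between the tips of the shut fingers; the grasp point (between the pads) lies 19 mm behind it; z points along the fingers, y is the line along which they close (so a half turn about z gives the same grasp; the last joint's range is limited). The gripper opens to 85 mm and grips with 20 to 120 N. Pads are 22 mm wide; open, the fingers measure 114 mm over their backs; the gripper's body (76 mm by 85 mm) begins 54 mm behind the grasp point. The pads swing forward as they close: fully open they stand 13 mm farther back than shut.
Start: joints at [1.102, 0.264, 1.604, -0, 1.274, -0.037], TCP at [0.282, 0.613, 0.231] pointing down, gripper open.
Joint ranges: [-2.63, 2.63], [-0.94, 2.18], [0.31, 2.57], [-1.31, 4.45], [0, 2.66], [-2.55, 2.55]. Speed limits (rad/s): [2.57, 2.57, 3.14, 3.14, 3.14, 3.14].

### API

Orientations are given as a rotation vector (axis times angle).
In Python, from workcell import bot, imaging gives the robot as it stands.
- The arm moves only by the tool step_arm, never from a script. Its argument "series" is a list of rows, each an object of numbers: "grip": the closure, from -1 (fully open) to 1 (shut); "x", "y", "z": the shift along the tool's x, y, z normalised to -1 to 1, where 1 is 500 mm; "ax", "ay", "az": the turn, a rotation vector about the tool's x, y, z normalised to -1 to 1, where 1 is 30 degrees. A call has 1 to 12 rows; each row is the pose to reach, as a shift and turn from the pose commanded when the call began, along the tool's axes at that moment; what a row does not reach only later rows make up. A row lasts 1/10 s, in which the tool goes at most 50 mm and 8.59 degrees, less where a joint would pass 70% of its speed; a pose out of reach is approached as far as the arm can. A call with a number of a shift or a turn outside -1 to 1 is refused whole. A call with a gripper value outside its range is refused whole. The fingers move at their own pace and stop on an object; "force" is the grip in N (left out, the last holds). Time passes only in rows, so rows that repeat a pose let the fingers close. It gives the time, the measured TCP pose, the force, the opening and the grip force at its end, in the units of the state.
- bot.read_state(): the state, without advancing time (a new reading comes with each control period).
- imaging.read_camera(name): name is "side" or "top" or "wrist"; returns a dict with "img" (420x560x3 uint8, red, green, blue), "fx", "fy", "cx", "cy" (pixels), "R" (3x3) and "t" (3): a world point X has camera coordinates R X + t. Camera axes: x right, y down, z forward; pixel columns grow to the right and rows downward; lengths in m; the calibration is good to about 2 mm. A picture is of the moment at which its call begins. There is no depth.
- bot.finish_job(): hands the job in; it is judged then, once.
The state is a dict: "time": time; "q": joint angles; "joint_vel": joint speeds; "joint_torque": joint torques, N m; "tool_pos": TCP position; "tcp_rot": TCP orientation; "wrist_force": force on the tool from outside, world axes, zero at the start; "torque": the same for the moment, N m; "width": opening from 0.0 (shut) to 1.0 (fully open); "grip_force": force on a finger pad.
Only numpy, scipy, OpenCV 4.12 (cv2) and the standard library are available. Lean on these libraries where they do the work, as an engineer would, in place of code of your own. Each camera call takes 0.05 s, during which the arm holds its last target. There are 200 camera calls.

## Working session

There is one attempt and no reset: what is moved stays moved. The work goes in short steps, Python scripts to look and compute and a tool call to move; the robot and the scene stay as the last step left them, time stands still between calls to the robot, and variables do not carry over. Pictures are saved under pics/ and viewed, at most 14 in all, crops included, and the job is handed in when it is done.

Besides the shell and the picture viewer there is one more tool, called after "Request:" by a JSON object that holds its "api" and its "payload". step_arm: Moves the arm, as the interface text tells. Scaled input: -1 to 1 covers 500 mm each way for a shift and 30 degrees each way for a turn. Its arguments: {"type":"object","properties":{"series":{"type":"array","items":{"type":"object","properties":{"grip":{"type":"number"},"x":{"type":"number","minimum":-1,"maximum":1},"y":{"type":"number","minimum":-1,"maximum":1},"z":{"type":"number","minimum":-1,"maximum":1},"ax":{"type":"number","minimum":-1,"maximum":1},"ay":{"type":"number","minimum":-1,"maximum":1},"az":{"type":"number","minimum":-1,"maximum":1}}}},"force":{"type":"number"}},"required":["series"]}

```bash
mkdir -p pics
python3 - <<'E'
from workcell import bot, imaging
import cv2
s=bot.read_state();print({k:s[k] for k in('time','tool_pos','tcp_rot','width','q')})
for n in('top','side'):
    c=imaging.read_camera(n);cv2.imwrite(f'pics/{n}0.png',cv2.cvtColor(c['img'],cv2.COLOR_RGB2BGR));print(n,c['fx'],c['fy'],c['cx'],c['cy'],c['R'],c['t'])
E
```

```text
{'time': 0.0, 'tool_pos': array([0.28214757, 0.61239605, 0.22993614]), 'tcp_rot': array([-0.67288696, -3.06808862,  0.00343498]), 'width': 0.9993684081985644, 'q': array([ 1.10211227e+00,  2.64782615e-01,  1.60538516e+00,  1.58695978e-05,
        1.27368778e+00, -3.68893868e-02])}
top 518.0601872778027 518.0601872778027 279.2182076268224 210.30950200449436 [[-0.02793314 -0.99948379  0.0158713 ]
 [-0.98674693  0.0250313  -0.16032444]
 [ 0.1598444  -0.02013932 -0.98693676]] [-3.32462038e-05  4.93497698e-01  1.29193689e+00]
side 427.7673685853253 427.7673685853253 285.98465979281457 207.4716923080486 [[ 0.9964246  -0.0844514   0.00244324]
 [-0.05494494 -0.66970972 -0.74058756]
 [ 0.06417992  0.73780542 -0.67195542]] [-0.51905694  0.0893822   0.91761282]
```

View pics/top0.png

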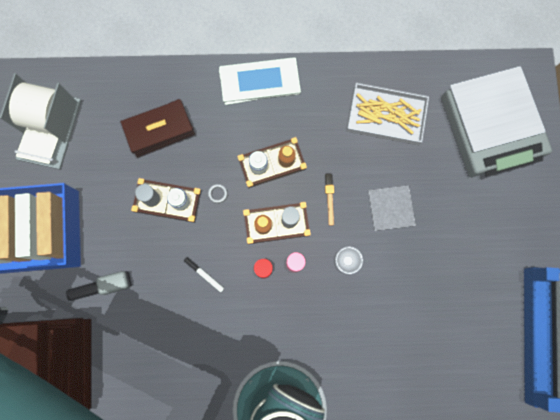

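View pics/side0.png

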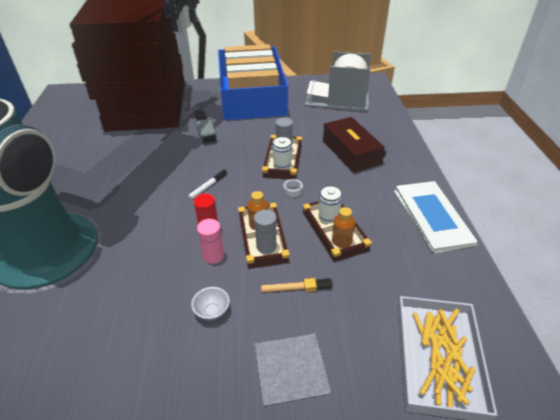

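The top view shows three boxes:
- Left box: canister (145,193), jar (178,197).
- Upper box: jar (258,160), bottle (287,155).
- Lower box: bottle (263,223), canister (291,216).

The pad is at (392,208). The canister look-alikes are red (263,268) and pink (296,262), and I'll leave both alone. The small cups at (218,193) and (349,260) aren't pieces either. The grey canisters I want are (145,193) and (291,216). Next is a close crop to check that choice and measure.

Run:
```python
import cv2
i=cv2.imread('pics/top0.png')[130:280,125:325]
cv2.imwrite('pics/crop0.png',cv2.resize(i,None,fx=4,fy=4,interpolation=cv2.INTER_CUBIC))
```

```text
(no output)
```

View pics/crop0.png

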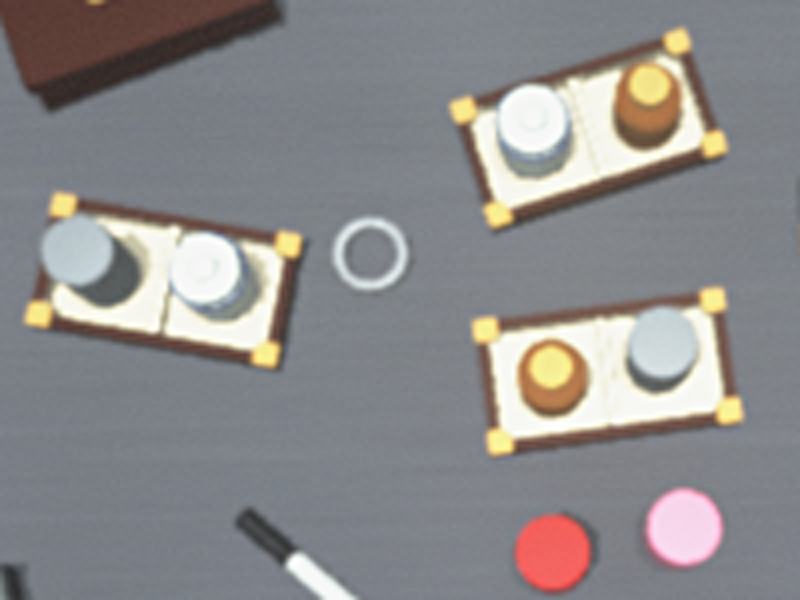

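The crop confirms the choice: the grey canisters are at crop (77,250) and (662,343), and the red and pink ones stand apart, outside the boxes.

```bash
cat > h.py <<'E'
import numpy as np
from workcell import bot, imaging
from scipy.spatial.transform import Rotation as Ro
def ray(c,u,v,z):
    d=c['R'].T@np.array([(u-c['cx'])/c['fx'],(v-c['cy'])/c['fy'],1]); o=-c['R'].T@c['t']
    return o+d*(z-o[2])/d[2]
def plan(x,y,ang=None,z=None):
    """shift (in units) & turn to reach world xyz with tool-y along angle ang, tool down"""
    s=bot.read_state(); R=Ro.from_rotvec(s['tcp_rot']); p=s['tool_pos']; z=p[2] if z is None else z
    sh=R.inv().apply(np.array([x,y,z])-p)/.5
    if ang is None: return sh.round(4)
    best=None
    for a in(ang,ang+np.pi):
        Y=np.array([np.cos(a),np.sin(a),0]);Z=np.array([0,0,-1.]);T=Ro.from_matrix(np.c_[np.cross(Y,Z),Y,Z])
        r=(R.inv()*T).as_rotvec()
        if best is None or np.linalg.norm(r)<np.linalg.norm(best): best=r
    return sh.round(4),(np.degrees(best)/30).round(4)
E
python3 - <<'E'
from h import *
c=imaging.read_camera('top')
f=lambda u,v,z: ray(c,(u+.5)/4-.5+125,(v+.5)/4-.5+130,z)
B={'L':[(63,204),(288,244),(265,354),(38,314)],'T':[(463,109),(678,41),(713,144),(498,214)],'B':[(485,330),(713,299),(729,410),(499,441)]}
for k,v in B.items():
    P=np.array([f(*q,.027)[:2] for q in v]); m=P.mean(0)
    e=(P[0]+P[3]-P[1]-P[2])/2; w=(P[0]+P[1]-P[2]-P[3])/2; L=np.linalg.norm(e); ey=e/L; ex=np.array([ey[1],-ey[0]])
    print(k,m.round(4),'len',L.round(4),np.linalg.norm(w).round(4),'yaw',np.arctan2(ex[1],ex[0]).round(3),'slots',(m+.038*ey).round(4),(m-.038*ey).round(4))
for n,(u,v,z) in dict(canL=(77,250,.096),jarL=(207,267,.092),jarT=(537,117,.092),botT=(650,84,.096),botB=(551,367,.096),canB=(662,343,.096),red=(553,552,.09),pink=(685,527,.09)).items(): print(n,f(u,v,z).round(4))
print('pad',ray(c,392,208,.004).round(4))
E
```

```text
L [0.5318 0.2809] len 0.1493 0.0737 yaw -0.203 slots [0.5394 0.3181] [0.5241 0.2436]
T [0.6267 0.0027] len 0.1493 0.0741 yaw 0.295 slots [0.6157 0.0391] [ 0.6378 -0.0337]
B [ 0.4648 -0.005 ] len 0.1495 0.0731 yaw 0.11 slots [0.4606 0.0327] [ 0.469  -0.0428]
canL [0.5381 0.3202 0.096 ]
jarL [0.5262 0.241  0.092 ]
jarT [0.6168 0.0352 0.092 ]
botT [ 0.6353 -0.0361  0.096 ]
botB [0.4578 0.03   0.096 ]
canB [ 0.4709 -0.0385  0.096 ]
red [0.3453 0.0314 0.09  ]
pink [ 0.3583 -0.0492  0.09  ]
pad [ 0.4977 -0.3131  0.004 ]
```

```bash
python3 -c "
from h import *
print(plan(.4709,-.0385,.11))"
```

```text
(array([-0.8876, -1.0246,  0.0018]), array([-3.2000e-03,  1.6000e-03,  1.9652e+00]))
```

Request:
{"api": "step_arm", "payload": {"series": [{"x":-0.44,"y":-0.51,"z":0,"az":0.97,"grip":-1},{"x":-0.44,"y":-0.51,"z":0,"az":0.97,"grip":-1},{"x":-0.44,"y":-0.51,"z":0,"az":0.97,"grip":-1},{"x":-0.44,"y":-0.51,"z":0,"az":0.97,"grip":-1},{"x":-0.44,"y":-0.51,"z":0,"az":0.97,"grip":-1},{"x":-0.44,"y":-0.51,"z":0,"az":0.97,"grip":-1},{"x":-0.44,"y":-0.51,"z":0,"az":0.97,"grip":-1},{"x":-0.44,"y":-0.51,"z":0,"az":0.97,"grip":-1},{"x":-0.44,"y":-0.51,"z":0,"az":0.97,"grip":-1},{"x":-0.44,"y":-0.51,"z":0,"az":0.97,"grip":-1}]}}

```text
validation failed for argument at $.se...
```

```bash
python3 -c "
from h import *
print(plan(.4709,-.0385,.11,.20))"
```

```text
(array([-0.8876, -1.0245,  0.0622]), array([-3.2000e-03,  1.6000e-03,  1.9652e+00]))
```

Request:
{"api": "step_arm", "payload": {"series": [{"x":-0.44,"y":-0.51,"z":0.01,"az":0.97,"grip":-1.0}]}}

```text
validation failed for argument at $.se...
```

Request:
{"api": "step_arm", "payload": {"series": [{"x":-0.44,"y":-0.51,"z":0.01,"ax":0.0,"ay":0.0,"az":0.97,"grip":-1.0}]}}

```text
time: 0.25
tool_pos: [0.2951, 0.5682, 0.2292]
tcp_rot: [-0.9, -3.009, -0.002]
wrist_force: [0.7, -0.3, -0.7]
width: 1.001
grip_force: 0.0
```

All seven fields are needed in each row.

```bash
python3 -c "
from h import *
print(plan(.4709,-.0385,.11,.20))"
```

```text
(array([-0.96  , -0.8213,  0.0561]), array([ 0.    , -0.0037,  1.6802]))
```

Request:
{"api": "step_arm", "payload": {"series": [{"x":-0.96,"y":-0.82,"z":0.056,"ax":0,"ay":0,"az":0.98,"grip":-1},{"x":-0.96,"y":-0.82,"z":0.056,"ax":0,"ay":0,"az":0.98,"grip":-1},{"x":-0.96,"y":-0.82,"z":0.056,"ax":0,"ay":0,"az":0.98,"grip":-1},{"x":-0.96,"y":-0.82,"z":0.056,"ax":0,"ay":0,"az":0.98,"grip":-1},{"x":-0.96,"y":-0.82,"z":0.056,"ax":0,"ay":0,"az":0.98,"grip":-1},{"x":-0.96,"y":-0.82,"z":0.056,"ax":0,"ay":0,"az":0.98,"grip":-1},{"x":-0.96,"y":-0.82,"z":0.056,"ax":0,"ay":0,"az":0.98,"grip":-1},{"x":-0.96,"y":-0.82,"z":0.056,"ax":0,"ay":0,"az":0.98,"grip":-1},{"x":-0.96,"y":-0.82,"z":0.056,"ax":0,"ay":0,"az":0.98,"grip":-1},{"x":-0.96,"y":-0.82,"z":0.056,"ax":0,"ay":0,"az":0.98,"grip":-1},{"x":-0.96,"y":-0.82,"z":0.056,"ax":0,"ay":0,"az":0.98,"grip":-1},{"x":-0.96,"y":-0.82,"z":0.056,"ax":0,"ay":0,"az":0.98,"grip":-1}]}}

```text
time: 1.45
tool_pos: [0.4631, -0.0127, 0.2039]
tcp_rot: [1.635, 2.682, 0.001]
wrist_force: [0.5, -0.7, -0.0]
width: 0.999
grip_force: 0.0
```

```bash
python3 -c "
from h import *
print(plan(.4709,-.0385,.11,.20))"
```

```text
(array([-0.0529, -0.0098,  0.0079]), array([0.0011, 0.    , 0.6985]))
```

Request:
{"api": "step_arm", "payload": {"series": [{"x":-0.053,"y":-0.01,"z":0.008,"ax":0,"ay":0,"az":0.7,"grip":-1},{"x":-0.053,"y":-0.01,"z":0.008,"ax":0,"ay":0,"az":0.7,"grip":-1},{"x":-0.053,"y":-0.01,"z":0.008,"ax":0,"ay":0,"az":0.7,"grip":-1},{"x":-0.053,"y":-0.01,"z":0.008,"ax":0,"ay":0,"az":0.7,"grip":-1},{"x":-0.053,"y":-0.01,"z":0.008,"ax":0,"ay":0,"az":0.7,"grip":-1}]}}

```text
time: 1.95
tool_pos: [0.4707, -0.0365, 0.1998]
tcp_rot: [-2.094, -2.341, 0.0]
wrist_force: [-0.2, 0.6, 0.7]
width: 1.0
grip_force: 0.0
```

Run:
```python
from h import *
import cv2
print(plan(.4709,-.0385,.11,.038))
c=imaging.read_camera('wrist')
i=c['img'][:,:,::-1].copy()
for p in [(.4709,-.0385,.096),(.4578,.03,.096)]:
    q=c['R']@np.array(p)+c['t'];cv2.circle(i,(int(q[0]/q[2]*c['fx']+c['cx']),int(q[1]/q[2]*c['fy']+c['cy'])),4,(255,0,255),-1)
cv2.imwrite('pics/w1.png',i)
```

```text
(array([-4.000e-03,  2.000e-04,  3.236e-01]), array([-0.0007, -0.0002,  0.0021]))
```

View pics/w1.png

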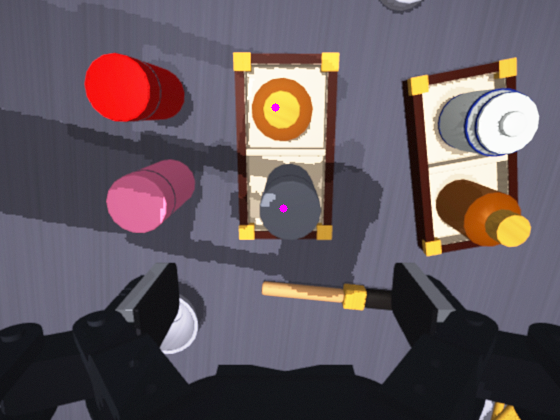

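The wrist view shows the grey canister lid at (288,210), about 2–3 mm from the top-view prediction. The bottle is behind it at (283,110), and red and pink are well clear on the left. Descending and gripping.

Request:
{"api": "step_arm", "payload": {"series": [{"x":-0.004,"y":0.004,"z":0.08,"ax":0,"ay":0,"az":0,"grip":-1},{"x":-0.004,"y":0.004,"z":0.16,"ax":0,"ay":0,"az":0,"grip":-1},{"x":-0.004,"y":0.004,"z":0.23,"ax":0,"ay":0,"az":0,"grip":-1},{"x":-0.004,"y":0.004,"z":0.28,"ax":0,"ay":0,"az":0,"grip":-1},{"x":-0.004,"y":0.004,"z":0.31,"ax":0,"ay":0,"az":0,"grip":-1},{"x":-0.004,"y":0.004,"z":0.326,"ax":0,"ay":0,"az":0,"grip":-1},{"x":-0.004,"y":0.004,"z":0.326,"ax":0,"ay":0,"az":0,"grip":-1},{"x":-0.004,"y":0.004,"z":0.326,"ax":0,"ay":0,"az":0,"grip":0},{"x":-0.004,"y":0.004,"z":0.326,"ax":0,"ay":0,"az":0,"grip":1},{"x":-0.004,"y":0.004,"z":0.326,"ax":0,"ay":0,"az":0,"grip":1},{"x":-0.004,"y":0.004,"z":0.326,"ax":0,"ay":0,"az":0,"grip":1},{"x":-0.004,"y":0.004,"z":0.326,"ax":0,"ay":0,"az":0,"grip":1}], "force": 40}}

```text
time: 3.2
tool_pos: [0.4743, -0.0385, 0.0383]
tcp_rot: [2.095, 2.338, 0.002]
wrist_force: [0.2, 0.1, 6.1]
width: 0.518
grip_force: 37.4
```

Gripped: the opening is 44 mm. Now lifting and carrying it to the pad.

Request:
{"api": "step_arm", "payload": {"series": [{"x":0,"y":0,"z":-0.02,"ax":0,"ay":0,"az":0,"grip":1},{"x":0,"y":0,"z":-0.07,"ax":0,"ay":0,"az":0,"grip":1},{"x":0,"y":0,"z":-0.14,"ax":0,"ay":0,"az":0,"grip":1},{"x":-0.03,"y":0,"z":-0.2,"ax":0,"ay":0,"az":0,"grip":1},{"x":-0.1,"y":0,"z":-0.24,"ax":0,"ay":0,"az":0,"grip":1},{"x":-0.18,"y":0,"z":-0.25,"ax":0,"ay":0,"az":0,"grip":1},{"x":-0.26,"y":-0.005,"z":-0.25,"ax":0,"ay":0,"az":0,"grip":1},{"x":-0.34,"y":-0.01,"z":-0.25,"ax":0,"ay":0,"az":0,"grip":1},{"x":-0.42,"y":-0.014,"z":-0.25,"ax":0,"ay":0,"az":0,"grip":1},{"x":-0.49,"y":-0.014,"z":-0.25,"ax":0,"ay":0,"az":0,"grip":1},{"x":-0.535,"y":-0.014,"z":-0.24,"ax":0,"ay":0,"az":0,"grip":1},{"x":-0.55,"y":-0.014,"z":-0.2,"ax":0,"ay":0,"az":0,"grip":1}]}}

```text
time: 4.4
tool_pos: [0.4978, -0.3164, 0.1397]
tcp_rot: [2.095, 2.332, 0.0]
wrist_force: [0.2, 1.0, -0.7]
width: 0.52
grip_force: 38.0
```

Run:
```python
from h import *
import cv2
print(plan(.4977,-.3131,.11,.0355))
c=imaging.read_camera('side')
cv2.imwrite('pics/s1.png',c['img'][:,:,::-1])
```

```text
(array([ 0.0075, -0.0004,  0.2083]), array([ 0.0082,  0.0087, -0.0056]))
```

View pics/s1.png

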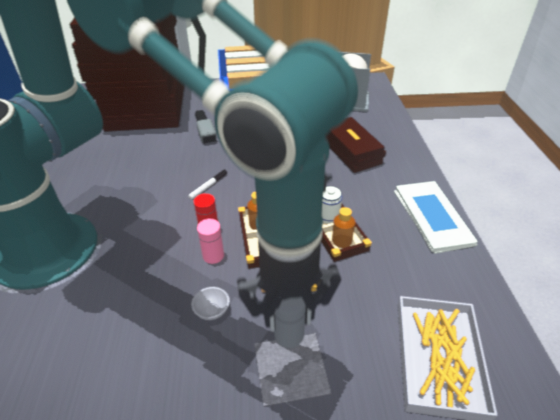

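The canister is held upright over the pad at (290,320). Lowering it.

Request:
{"api": "step_arm", "payload": {"series": [{"x":0,"y":0,"z":0.06,"ax":0,"ay":0,"az":0,"grip":1},{"x":0,"y":0,"z":0.12,"ax":0,"ay":0,"az":0,"grip":1},{"x":0,"y":0,"z":0.165,"ax":0,"ay":0,"az":0,"grip":1},{"x":0,"y":0,"z":0.19,"ax":0,"ay":0,"az":0,"grip":1},{"x":0,"y":0,"z":0.198,"ax":0,"ay":0,"az":0,"grip":1},{"x":0,"y":0,"z":0.203,"ax":0,"ay":0,"az":0,"grip":1},{"x":0,"y":0,"z":0.203,"ax":0,"ay":0,"az":0,"grip":1},{"x":0,"y":0,"z":0.203,"ax":0,"ay":0,"az":0,"grip":1}]}}

```text
time: 5.25
tool_pos: [0.4971, -0.313, 0.0369]
tcp_rot: [2.095, 2.338, 0.0]
wrist_force: [0.2, -0.1, -1.4]
width: 0.518
grip_force: 38.0
```

Request:
{"api": "step_arm", "payload": {"series": [{"x":0,"y":0,"z":0.003,"ax":0,"ay":0,"az":0,"grip":1},{"x":0,"y":0,"z":0.005,"ax":0,"ay":0,"az":0,"grip":1},{"x":0,"y":0,"z":0.005,"ax":0,"ay":0,"az":0,"grip":1}]}}

```text
time: 5.55
tool_pos: [0.4968, -0.313, 0.0343]
tcp_rot: [2.096, 2.338, 0.0]
wrist_force: [-1.9, 0.7, 5.1]
width: 0.515
grip_force: 39.1
```

Request:
{"api": "step_arm", "payload": {"series": [{"x":0,"y":0,"z":0,"ax":0,"ay":0,"az":0,"grip":-0.1},{"x":0,"y":0,"z":0,"ax":0,"ay":0,"az":0,"grip":-0.3},{"x":0,"y":0,"z":0,"ax":0,"ay":0,"az":0,"grip":-1},{"x":0,"y":0,"z":0,"ax":0,"ay":0,"az":0,"grip":-1},{"x":0,"y":0,"z":0,"ax":0,"ay":0,"az":0,"grip":-1},{"x":0,"y":0,"z":-0.06,"ax":0,"ay":0,"az":0,"grip":-1},{"x":0,"y":0,"z":-0.14,"ax":0,"ay":0,"az":0,"grip":-1},{"x":0,"y":0,"z":-0.24,"ax":0,"ay":0,"az":0,"grip":-1},{"x":0,"y":0,"z":-0.32,"ax":0,"ay":0,"az":0,"grip":-1},{"x":0,"y":0,"z":-0.32,"ax":0,"ay":0,"az":0,"grip":-1}]}}

```text
time: 6.55
tool_pos: [0.5002, -0.3152, 0.2012]
tcp_rot: [2.087, 2.329, 0.003]
wrist_force: [0.4, -0.2, 0.2]
width: 1.0
grip_force: 0.0
```

Run:
```python
from h import *
print(plan(.6363,-.0358,.295,.19))
```

```text
(array([0.526 , 0.3314, 0.021 ]), array([ 0.0184,  0.0191, -0.3545]))
```

Request:
{"api": "step_arm", "payload": {"series": [{"x":0.522,"y":0.337,"z":0.005,"ax":0,"ay":0,"az":-0.354,"grip":-1},{"x":0.522,"y":0.337,"z":0.005,"ax":0,"ay":0,"az":-0.354,"grip":-1},{"x":0.522,"y":0.337,"z":0.005,"ax":0,"ay":0,"az":-0.354,"grip":-1},{"x":0.522,"y":0.337,"z":0.005,"ax":0,"ay":0,"az":-0.354,"grip":-1},{"x":0.522,"y":0.337,"z":0.005,"ax":0,"ay":0,"az":-0.354,"grip":-1},{"x":0.522,"y":0.337,"z":0.005,"ax":0,"ay":0,"az":-0.354,"grip":-1},{"x":0.522,"y":0.337,"z":0.005,"ax":0,"ay":0,"az":-0.354,"grip":-1},{"x":0.522,"y":0.337,"z":0.005,"ax":0,"ay":0,"az":-0.354,"grip":-1},{"x":0.522,"y":0.337,"z":0.005,"ax":0,"ay":0,"az":-0.354,"grip":-1},{"x":0.522,"y":0.337,"z":0.005,"ax":0,"ay":0,"az":-0.354,"grip":-1}]}}

```text
time: 7.55
tool_pos: [0.6343, -0.0363, 0.19]
tcp_rot: [-1.873, -2.522, 0.002]
wrist_force: [0.5, 0.7, 0.2]
width: 1.003
grip_force: 0.0
```

Run:
```python
from h import *
import cv2
print(plan(.6363,-.0358,.295,.038))
c=imaging.read_camera('wrist')
i=c['img'][:,:,::-1].copy()
for p in [(.6363,-.0358,.096),(.6168,.0352,.092)]:
    q=c['R']@np.array(p)+c['t'];cv2.circle(i,(int(q[0]/q[2]*c['fx']+c['cx']),int(q[1]/q[2]*c['fy']+c['cy'])),4,(255,0,255),-1)
cv2.imwrite('pics/w2.png',i)
```

```text
(array([-1.000e-04,  4.400e-03,  3.041e-01]), array([-0.0021,  0.0004, -0.0038]))
```

View pics/w2.png

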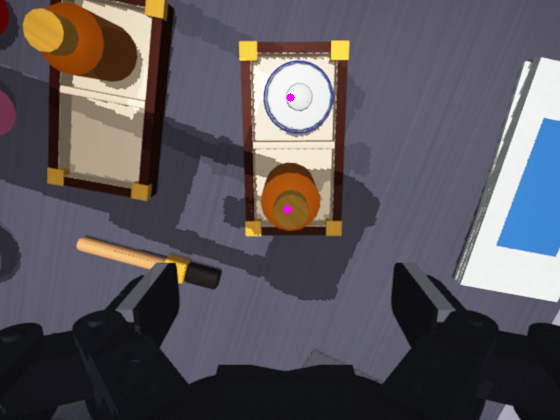

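The bottle cap is at (291,210), right on the prediction. Gripping the bottle.

Request:
{"api": "step_arm", "payload": {"series": [{"x":0,"y":0.005,"z":0.08,"ax":0,"ay":0,"az":0,"grip":-1},{"x":0,"y":0.005,"z":0.16,"ax":0,"ay":0,"az":0,"grip":-1},{"x":0,"y":0.005,"z":0.22,"ax":0,"ay":0,"az":0,"grip":-1},{"x":0,"y":0.005,"z":0.27,"ax":0,"ay":0,"az":0,"grip":-1},{"x":0,"y":0.005,"z":0.295,"ax":0,"ay":0,"az":0,"grip":-1},{"x":0,"y":0.005,"z":0.306,"ax":0,"ay":0,"az":0,"grip":-1},{"x":0,"y":0.005,"z":0.306,"ax":0,"ay":0,"az":0,"grip":-1},{"x":0,"y":0.005,"z":0.306,"ax":0,"ay":0,"az":0,"grip":0},{"x":0,"y":0.005,"z":0.306,"ax":0,"ay":0,"az":0,"grip":1},{"x":0,"y":0.005,"z":0.306,"ax":0,"ay":0,"az":0,"grip":1},{"x":0,"y":0.005,"z":0.306,"ax":0,"ay":0,"az":0,"grip":1},{"x":0,"y":0.005,"z":0.306,"ax":0,"ay":0,"az":0,"grip":1}]}}

```text
time: 8.8
tool_pos: [0.639, -0.034, 0.0393]
tcp_rot: [1.869, 2.522, 0.002]
wrist_force: [0.4, 1.1, 7.2]
width: 0.527
grip_force: 41.5
```

Run:
```python
from h import *
print(plan(.4705,-.0428,.11,.135))
```

```text
(array([ 0.0808, -0.327 , -0.1924]), array([0.0056, 0.0019, 0.3532]))
```

Request:
{"api": "step_arm", "payload": {"series": [{"x":0,"y":0,"z":-0.02,"ax":0,"ay":0,"az":0,"grip":1},{"x":0,"y":0,"z":-0.07,"ax":0,"ay":0,"az":0,"grip":1},{"x":0,"y":0,"z":-0.14,"ax":0,"ay":0,"az":0,"grip":1},{"x":0,"y":0,"z":-0.2,"ax":0,"ay":0,"az":0,"grip":1},{"x":0.01,"y":-0.04,"z":-0.24,"ax":0,"ay":0,"az":0.05,"grip":1},{"x":0.025,"y":-0.11,"z":-0.24,"ax":0,"ay":0,"az":0.12,"grip":1},{"x":0.045,"y":-0.18,"z":-0.24,"ax":0,"ay":0,"az":0.2,"grip":1},{"x":0.065,"y":-0.25,"z":-0.24,"ax":0,"ay":0,"az":0.28,"grip":1},{"x":0.077,"y":-0.305,"z":-0.24,"ax":0,"ay":0,"az":0.354,"grip":1},{"x":0.081,"y":-0.327,"z":-0.24,"ax":0,"ay":0,"az":0.354,"grip":1},{"x":0.081,"y":-0.327,"z":-0.22,"ax":0,"ay":0,"az":0.354,"grip":1},{"x":0.081,"y":-0.327,"z":-0.19,"ax":0,"ay":0,"az":0.354,"grip":1}]}}

```text
time: 10.0
tool_pos: [0.4713, -0.0429, 0.1334]
tcp_rot: [2.094, 2.337, 0.004]
wrist_force: [0.6, 0.6, -0.3]
width: 0.529
grip_force: 41.3
```

Run:
```python
from h import *
imaging.read_camera('wrist')
print(bot.read_state()['tool_pos'],plan(.4705,-.0428,.11,.039))
```

```text
[ 0.46915375 -0.04251303  0.1300329 ] (array([-0.0009,  0.0028,  0.1821]), array([-0.0021, -0.0008, -0.0003]))
```

Request:
{"api": "step_arm", "payload": {"series": [{"x":-0.001,"y":0.003,"z":0.05,"ax":0,"ay":0,"az":0,"grip":1},{"x":-0.001,"y":0.003,"z":0.1,"ax":0,"ay":0,"az":0,"grip":1},{"x":-0.001,"y":0.003,"z":0.145,"ax":0,"ay":0,"az":0,"grip":1},{"x":-0.001,"y":0.003,"z":0.17,"ax":0,"ay":0,"az":0,"grip":1},{"x":-0.001,"y":0.003,"z":0.18,"ax":0,"ay":0,"az":0,"grip":1},{"x":-0.001,"y":0.003,"z":0.186,"ax":0,"ay":0,"az":0,"grip":1},{"x":-0.001,"y":0.003,"z":0.186,"ax":0,"ay":0,"az":0,"grip":1},{"x":-0.001,"y":0.003,"z":0.186,"ax":0,"ay":0,"az":0,"grip":1}]}}

```text
time: 10.85
tool_pos: [0.472, -0.0431, 0.0404]
tcp_rot: [2.095, 2.338, 0.002]
wrist_force: [-0.3, -1.4, -1.8]
width: 0.524
grip_force: 41.4
```

Request:
{"api": "step_arm", "payload": {"series": [{"x":0,"y":0,"z":0.003,"ax":0,"ay":0,"az":0,"grip":1},{"x":0,"y":0,"z":0.003,"ax":0,"ay":0,"az":0,"grip":1},{"x":0,"y":0,"z":0.003,"ax":0,"ay":0,"az":0,"grip":-0.1},{"x":0,"y":0,"z":0.003,"ax":0,"ay":0,"az":0,"grip":-0.3},{"x":0,"y":0,"z":0.003,"ax":0,"ay":0,"az":0,"grip":-1},{"x":0,"y":0,"z":0.003,"ax":0,"ay":0,"az":0,"grip":-1},{"x":0,"y":0,"z":0.003,"ax":0,"ay":0,"az":0,"grip":-1},{"x":0,"y":0,"z":-0.06,"ax":0,"ay":0,"az":0,"grip":-1},{"x":0,"y":0,"z":-0.15,"ax":0,"ay":0,"az":0,"grip":-1},{"x":0,"y":0,"z":-0.25,"ax":0,"ay":0,"az":0,"grip":-1},{"x":0,"y":0,"z":-0.3,"ax":0,"ay":0,"az":0,"grip":-1},{"x":0,"y":0,"z":-0.3,"ax":0,"ay":0,"az":0,"grip":-1}]}}

```text
time: 12.05
tool_pos: [0.4745, -0.0435, 0.1949]
tcp_rot: [2.091, 2.333, 0.009]
wrist_force: [0.2, 0.1, -0.9]
width: 0.999
grip_force: 0.0
```

Run:
```python
from h import *
imaging.read_camera('top')
print(bot.read_state()['tool_pos'],plan(.527,.2418,-.203,.19))
```

```text
[ 0.47265144 -0.04325227  0.19200707] (array([0.5548, 0.1703, 0.0041]), array([0.0104, 0.0011, 0.5966]))
```

Request:
{"api": "step_arm", "payload": {"series": [{"x":0.555,"y":0.17,"z":0.004,"ax":0,"ay":0,"az":0.597,"grip":-1},{"x":0.555,"y":0.17,"z":0.004,"ax":0,"ay":0,"az":0.597,"grip":-1},{"x":0.555,"y":0.17,"z":0.004,"ax":0,"ay":0,"az":0.597,"grip":-1},{"x":0.555,"y":0.17,"z":0.004,"ax":0,"ay":0,"az":0.597,"grip":-1},{"x":0.555,"y":0.17,"z":0.004,"ax":0,"ay":0,"az":0.597,"grip":-1},{"x":0.555,"y":0.17,"z":0.004,"ax":0,"ay":0,"az":0.597,"grip":-1},{"x":0.555,"y":0.17,"z":0.004,"ax":0,"ay":0,"az":0.597,"grip":-1},{"x":0.555,"y":0.17,"z":0.004,"ax":0,"ay":0,"az":0.597,"grip":-1},{"x":0.555,"y":0.17,"z":0.004,"ax":0,"ay":0,"az":0.597,"grip":-1}]}}

```text
time: 13.0
tool_pos: [0.5239, 0.2409, 0.1856]
tcp_rot: [-2.435, -1.984, 0.006]
wrist_force: [-0.8, -0.5, 0.5]
width: 1.003
grip_force: 0.0
```

Run:
```python
from h import *
import cv2
c=imaging.read_camera('wrist')
print(bot.read_state()['tool_pos'],plan(.527,.2418,-.203,.038))
i=c['img'][:,:,::-1].copy()
for p in [(.527,.2418,.092),(.5381,.3202,.096)]:
    q=c['R']@np.array(p)+c['t'];cv2.circle(i,(int(q[0]/q[2]*c['fx']+c['cx']),int(q[1]/q[2]*c['fy']+c['cy'])),4,(255,0,255),-1)
cv2.imwrite('pics/w3.png',i)
```

```text
[0.52414748 0.24057714 0.18607826] (array([0.0041, 0.0057, 0.2961]), array([-0.0039,  0.0037, -0.0023]))
```

View pics/w3.png

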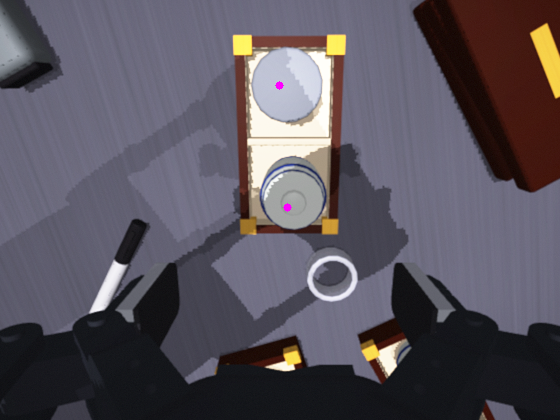

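The jar knob is at (293,201), about 3 mm beyond the prediction, and the ring at (332,277) is clear of the fingers. Correcting and gripping.

Request:
{"api": "step_arm", "payload": {"series": [{"x":0.007,"y":0.008,"z":0.08,"ax":0,"ay":0,"az":0,"grip":-1},{"x":0.007,"y":0.008,"z":0.16,"ax":0,"ay":0,"az":0,"grip":-1},{"x":0.007,"y":0.008,"z":0.22,"ax":0,"ay":0,"az":0,"grip":-1},{"x":0.007,"y":0.008,"z":0.27,"ax":0,"ay":0,"az":0,"grip":-1},{"x":0.007,"y":0.008,"z":0.29,"ax":0,"ay":0,"az":0,"grip":-1},{"x":0.007,"y":0.008,"z":0.298,"ax":0,"ay":0,"az":0,"grip":-1},{"x":0.007,"y":0.008,"z":0.298,"ax":0,"ay":0,"az":0,"grip":-1},{"x":0.007,"y":0.008,"z":0.298,"ax":0,"ay":0,"az":0,"grip":0},{"x":0.007,"y":0.008,"z":0.298,"ax":0,"ay":0,"az":0,"grip":1},{"x":0.007,"y":0.008,"z":0.298,"ax":0,"ay":0,"az":0,"grip":1},{"x":0.007,"y":0.008,"z":0.298,"ax":0,"ay":0,"az":0,"grip":1},{"x":0.007,"y":0.008,"z":0.298,"ax":0,"ay":0,"az":0,"grip":1}]}}

```text
time: 14.25
tool_pos: [0.5309, 0.2454, 0.0403]
tcp_rot: [2.434, 1.984, 0.004]
wrist_force: [-1.0, -0.2, 7.0]
width: 0.577
grip_force: 42.1
```

Run:
```python
from h import *
print(plan(.639,-.0337,.295,.135))
```

```text
(array([-0.5029,  0.3247, -0.1894]), array([ 0.0053, -0.0018, -0.9511]))
```

Request:
{"api": "step_arm", "payload": {"series": [{"x":0,"y":0,"z":-0.02,"ax":0,"ay":0,"az":0,"grip":1},{"x":0,"y":0,"z":-0.07,"ax":0,"ay":0,"az":0,"grip":1},{"x":0,"y":0,"z":-0.14,"ax":0,"ay":0,"az":0,"grip":1},{"x":-0.01,"y":0.01,"z":-0.22,"ax":0,"ay":0,"az":-0.05,"grip":1},{"x":-0.06,"y":0.04,"z":-0.27,"ax":0,"ay":0,"az":-0.15,"grip":1},{"x":-0.14,"y":0.09,"z":-0.28,"ax":0,"ay":0,"az":-0.3,"grip":1},{"x":-0.22,"y":0.14,"z":-0.28,"ax":0,"ay":0,"az":-0.45,"grip":1},{"x":-0.3,"y":0.19,"z":-0.28,"ax":0,"ay":0,"az":-0.6,"grip":1},{"x":-0.38,"y":0.245,"z":-0.28,"ax":0,"ay":0,"az":-0.75,"grip":1},{"x":-0.45,"y":0.29,"z":-0.28,"ax":0,"ay":0,"az":-0.88,"grip":1},{"x":-0.49,"y":0.315,"z":-0.28,"ax":0,"ay":0,"az":-0.95,"grip":1},{"x":-0.503,"y":0.325,"z":-0.28,"ax":0,"ay":0,"az":-0.951,"grip":1}]}}

```text
time: 15.45
tool_pos: [0.6384, -0.0371, 0.1784]
tcp_rot: [1.874, 2.521, -0.001]
wrist_force: [0.2, 0.1, -1.6]
width: 0.568
grip_force: 41.9
```

Run:
```python
from h import *
imaging.read_camera('wrist')
print(bot.read_state()['tool_pos'],plan(.639,-.0337,.295,.0403))
```

```text
[ 0.63855553 -0.0367724   0.17836279] (array([0.0058, 0.0027, 0.2761]), array([-0.0005,  0.0012, -0.0063]))
```

Request:
{"api": "step_arm", "payload": {"series": [{"x":0.004,"y":0.002,"z":0.06,"ax":0,"ay":0,"az":0,"grip":1},{"x":0.004,"y":0.002,"z":0.12,"ax":0,"ay":0,"az":0,"grip":1},{"x":0.004,"y":0.002,"z":0.18,"ax":0,"ay":0,"az":0,"grip":1},{"x":0.004,"y":0.002,"z":0.23,"ax":0,"ay":0,"az":0,"grip":1},{"x":0.004,"y":0.002,"z":0.26,"ax":0,"ay":0,"az":0,"grip":1},{"x":0.004,"y":0.002,"z":0.27,"ax":0,"ay":0,"az":0,"grip":1},{"x":0.004,"y":0.002,"z":0.275,"ax":0,"ay":0,"az":0,"grip":1},{"x":0.004,"y":0.002,"z":0.275,"ax":0,"ay":0,"az":0,"grip":1},{"x":0.004,"y":0.002,"z":0.275,"ax":0,"ay":0,"az":0,"grip":1}]}}

```text
time: 16.4
tool_pos: [0.6398, -0.0322, 0.0426]
tcp_rot: [1.87, 2.522, 0.002]
wrist_force: [0.0, -0.2, -2.0]
width: 0.571
grip_force: 41.9
```

Request:
{"api": "step_arm", "payload": {"series": [{"x":0,"y":0,"z":0.003,"ax":0,"ay":0,"az":0,"grip":1},{"x":0,"y":0,"z":0.005,"ax":0,"ay":0,"az":0,"grip":1},{"x":0,"y":0,"z":0.005,"ax":0,"ay":0,"az":0,"grip":1},{"x":0,"y":0,"z":0.005,"ax":0,"ay":0,"az":0,"grip":-0.2},{"x":0,"y":0,"z":0.005,"ax":0,"ay":0,"az":0,"grip":-0.4},{"x":0,"y":0,"z":0.005,"ax":0,"ay":0,"az":0,"grip":-1},{"x":0,"y":0,"z":0.005,"ax":0,"ay":0,"az":0,"grip":-1},{"x":0,"y":0,"z":0.005,"ax":0,"ay":0,"az":0,"grip":-1},{"x":0,"y":0,"z":-0.06,"ax":0,"ay":0,"az":0,"grip":-1},{"x":0,"y":0,"z":-0.15,"ax":0,"ay":0,"az":0,"grip":-1},{"x":0,"y":0,"z":-0.25,"ax":0,"ay":0,"az":0,"grip":-1},{"x":0,"y":0,"z":-0.3,"ax":0,"ay":0,"az":0,"grip":-1}]}}

```text
time: 17.6
tool_pos: [0.6408, -0.0323, 0.1963]
tcp_rot: [1.868, 2.519, 0.006]
wrist_force: [1.5, 0.1, 0.9]
width: 1.001
grip_force: 0.0
```

Run:
```python
from h import *
imaging.read_camera('top');imaging.read_camera('top')
print(bot.read_state()['tool_pos'],plan(.4968,-.313,.11,.19))
```

```text
[ 0.64221531 -0.03246807  0.19754136] (array([-0.4523, -0.4414,  0.0124]), array([0.0201, 0.006 , 0.3528]))
```

Request:
{"api": "step_arm", "payload": {"series": [{"x":-0.453,"y":-0.44,"z":0.006,"ax":0,"ay":0,"az":0.354,"grip":-1},{"x":-0.453,"y":-0.44,"z":0.006,"ax":0,"ay":0,"az":0.354,"grip":-1},{"x":-0.453,"y":-0.44,"z":0.006,"ax":0,"ay":0,"az":0.354,"grip":-1},{"x":-0.453,"y":-0.44,"z":0.006,"ax":0,"ay":0,"az":0.354,"grip":-1},{"x":-0.453,"y":-0.44,"z":0.006,"ax":0,"ay":0,"az":0.354,"grip":-1},{"x":-0.453,"y":-0.44,"z":0.006,"ax":0,"ay":0,"az":0.354,"grip":-1},{"x":-0.453,"y":-0.44,"z":0.006,"ax":0,"ay":0,"az":0.354,"grip":-1},{"x":-0.453,"y":-0.44,"z":0.006,"ax":0,"ay":0,"az":0.354,"grip":-1},{"x":-0.453,"y":-0.44,"z":0.006,"ax":0,"ay":0,"az":0.354,"grip":-1},{"x":-0.453,"y":-0.44,"z":0.006,"ax":0,"ay":0,"az":0.354,"grip":-1}]}}

```text
time: 18.7
tool_pos: [0.4942, -0.3114, 0.1874]
tcp_rot: [-2.095, -2.34, -0.001]
wrist_force: [0.8, 0.6, 0.1]
width: 0.999
grip_force: 0.0
```

Run:
```python
from h import *
import cv2
c=imaging.read_camera('wrist')
print(bot.read_state()['tool_pos'],plan(.4968,-.313,.11,.0343))
i=c['img'][:,:,::-1].copy()
for p in [(.4968,-.313,.092)]:
    q=c['R']@np.array(p)+c['t'];cv2.circle(i,(int(q[0]/q[2]*c['fx']+c['cx']),int(q[1]/q[2]*c['fy']+c['cy'])),4,(255,0,255),-1)
cv2.imwrite('pics/w4.png',i)
```

```text
[ 0.49434535 -0.31129183  0.18753043] (array([-0.0042,  0.0046,  0.3065]), array([-0.0005, -0.0016,  0.0023]))
```

View pics/w4.png

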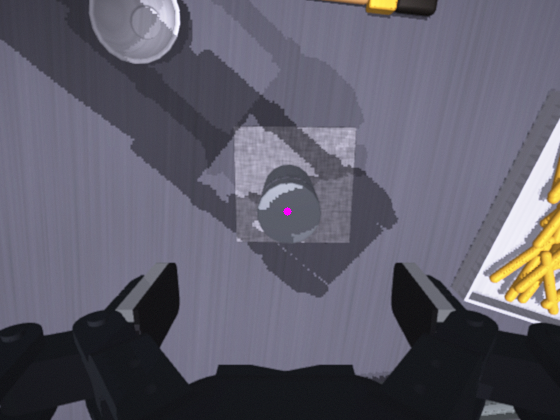

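The canister stands upright on the pad with its lid at (288,211), matching the prediction. Regripping it.

Request:
{"api": "step_arm", "payload": {"series": [{"x":-0.003,"y":0.003,"z":0.08,"ax":0,"ay":0,"az":0,"grip":-1},{"x":-0.003,"y":0.003,"z":0.16,"ax":0,"ay":0,"az":0,"grip":-1},{"x":-0.003,"y":0.003,"z":0.22,"ax":0,"ay":0,"az":0,"grip":-1},{"x":-0.003,"y":0.003,"z":0.27,"ax":0,"ay":0,"az":0,"grip":-1},{"x":-0.003,"y":0.003,"z":0.295,"ax":0,"ay":0,"az":0,"grip":-1},{"x":-0.003,"y":0.003,"z":0.306,"ax":0,"ay":0,"az":0,"grip":-1},{"x":-0.003,"y":0.003,"z":0.306,"ax":0,"ay":0,"az":0,"grip":-1},{"x":-0.003,"y":0.003,"z":0.306,"ax":0,"ay":0,"az":0,"grip":0},{"x":-0.003,"y":0.003,"z":0.306,"ax":0,"ay":0,"az":0,"grip":1},{"x":-0.003,"y":0.003,"z":0.306,"ax":0,"ay":0,"az":0,"grip":1},{"x":-0.003,"y":0.003,"z":0.306,"ax":0,"ay":0,"az":0,"grip":1},{"x":-0.003,"y":0.003,"z":0.306,"ax":0,"ay":0,"az":0,"grip":1}]}}

```text
time: 19.95
tool_pos: [0.4964, -0.3149, 0.0365]
tcp_rot: [2.095, 2.337, 0.001]
wrist_force: [-1.0, -0.4, 6.6]
width: 0.513
grip_force: 40.4
```

Run:
```python
from h import *
print(plan(.5265,.2436,-.203,.17))
```

```text
(array([ 1.1033,  0.1821, -0.2684]), array([0.0044, 0.0026, 0.5962]))
```

Request:
{"api": "step_arm", "payload": {"series": [{"x":0,"y":0,"z":-0.02,"ax":0,"ay":0,"az":0,"grip":1},{"x":0,"y":0,"z":-0.07,"ax":0,"ay":0,"az":0,"grip":1},{"x":0,"y":0,"z":-0.14,"ax":0,"ay":0,"az":0,"grip":1},{"x":0.03,"y":0,"z":-0.21,"ax":0,"ay":0,"az":0,"grip":1},{"x":0.1,"y":0.01,"z":-0.26,"ax":0,"ay":0,"az":0.04,"grip":1},{"x":0.18,"y":0.03,"z":-0.28,"ax":0,"ay":0,"az":0.08,"grip":1},{"x":0.26,"y":0.05,"z":-0.28,"ax":0,"ay":0,"az":0.12,"grip":1},{"x":0.34,"y":0.065,"z":-0.28,"ax":0,"ay":0,"az":0.16,"grip":1},{"x":0.42,"y":0.08,"z":-0.28,"ax":0,"ay":0,"az":0.2,"grip":1},{"x":0.49,"y":0.09,"z":-0.28,"ax":0,"ay":0,"az":0.24,"grip":1},{"x":0.54,"y":0.1,"z":-0.28,"ax":0,"ay":0,"az":0.28,"grip":1},{"x":0.56,"y":0.1,"z":-0.28,"ax":0,"ay":0,"az":0.3,"grip":1}]}}

```text
time: 21.15
tool_pos: [0.5141, -0.0281, 0.1751]
tcp_rot: [-2.271, -2.169, -0.0]
wrist_force: [0.7, 0.3, -0.6]
width: 0.52
grip_force: 40.5
```

Run:
```python
from h import *
imaging.read_camera('top')
print(bot.read_state()['tool_pos'],plan(.5265,.2436,-.203,.17))
```

```text
[ 0.51383964 -0.0279031   0.17496927] (array([5.436e-01, 2.000e-04, 1.050e-02]), array([-0.0016, -0.0017,  0.2995]))
```

Request:
{"api": "step_arm", "payload": {"series": [{"x":0.03,"y":0,"z":0,"ax":0,"ay":0,"az":0.02,"grip":1},{"x":0.1,"y":0,"z":0,"ax":0,"ay":0,"az":0.06,"grip":1},{"x":0.18,"y":0,"z":0,"ax":0,"ay":0,"az":0.1,"grip":1},{"x":0.26,"y":0,"z":0,"ax":0,"ay":0,"az":0.15,"grip":1},{"x":0.34,"y":0,"z":0,"ax":0,"ay":0,"az":0.2,"grip":1},{"x":0.42,"y":0,"z":0,"ax":0,"ay":0,"az":0.25,"grip":1},{"x":0.49,"y":0,"z":0,"ax":0,"ay":0,"az":0.28,"grip":1},{"x":0.53,"y":0,"z":0,"ax":0,"ay":0,"az":0.3,"grip":1},{"x":0.543,"y":0,"z":0,"ax":0,"ay":0,"az":0.3,"grip":1},{"x":0.543,"y":0,"z":0,"ax":0,"ay":0,"az":0.3,"grip":1}]}}

```text
time: 22.2
tool_pos: [0.5276, 0.2404, 0.1747]
tcp_rot: [2.436, 1.984, -0.001]
wrist_force: [-0.3, -0.2, -0.5]
width: 0.518
grip_force: 40.5
```

Run:
```python
from h import *
imaging.read_camera('wrist')
print(bot.read_state()['tool_pos'],plan(.5265,.2436,-.203,.0405))
```

```text
[0.52753389 0.2397102  0.17469773] (array([ 0.0075, -0.0035,  0.2684]), array([-0.0006,  0.0023, -0.003 ]))
```

Request:
{"api": "step_arm", "payload": {"series": [{"x":0.005,"y":-0.002,"z":0.06,"ax":0,"ay":0,"az":0,"grip":1},{"x":0.005,"y":-0.002,"z":0.12,"ax":0,"ay":0,"az":0,"grip":1},{"x":0.005,"y":-0.002,"z":0.18,"ax":0,"ay":0,"az":0,"grip":1},{"x":0.005,"y":-0.002,"z":0.225,"ax":0,"ay":0,"az":0,"grip":1},{"x":0.005,"y":-0.002,"z":0.25,"ax":0,"ay":0,"az":0,"grip":1},{"x":0.005,"y":-0.002,"z":0.262,"ax":0,"ay":0,"az":0,"grip":1},{"x":0.005,"y":-0.002,"z":0.267,"ax":0,"ay":0,"az":0,"grip":1},{"x":0.005,"y":-0.002,"z":0.267,"ax":0,"ay":0,"az":0,"grip":1},{"x":0.005,"y":-0.002,"z":0.267,"ax":0,"ay":0,"az":0,"grip":1}]}}

```text
time: 23.15
tool_pos: [0.5281, 0.2439, 0.0428]
tcp_rot: [2.436, 1.982, 0.004]
wrist_force: [-0.9, -0.0, -1.6]
width: 0.514
grip_force: 40.5
```

Request:
{"api": "step_arm", "payload": {"series": [{"x":0,"y":0,"z":0.003,"ax":0,"ay":0,"az":0,"grip":1},{"x":0,"y":0,"z":0.005,"ax":0,"ay":0,"az":0,"grip":1},{"x":0,"y":0,"z":0.005,"ax":0,"ay":0,"az":0,"grip":1},{"x":0,"y":0,"z":0.005,"ax":0,"ay":0,"az":0,"grip":-0.1},{"x":0,"y":0,"z":0.005,"ax":0,"ay":0,"az":0,"grip":-0.3},{"x":0,"y":0,"z":0.005,"ax":0,"ay":0,"az":0,"grip":-1},{"x":0,"y":0,"z":0.005,"ax":0,"ay":0,"az":0,"grip":-1},{"x":0,"y":0,"z":0.005,"ax":0,"ay":0,"az":0,"grip":-1},{"x":0,"y":0,"z":-0.06,"ax":0,"ay":0,"az":0,"grip":-1},{"x":0,"y":0,"z":-0.15,"ax":0,"ay":0,"az":0,"grip":-1},{"x":0,"y":0,"z":-0.25,"ax":0,"ay":0,"az":0,"grip":-1},{"x":0,"y":0,"z":-0.3,"ax":0,"ay":0,"az":0,"grip":-1}]}}

```text
time: 24.35
tool_pos: [0.5292, 0.2444, 0.1966]
tcp_rot: [2.435, 1.981, 0.01]
wrist_force: [0.1, -0.1, 0.5]
width: 0.999
grip_force: 0.0
```

Request:
{"api": "step_arm", "payload": {"series": [{"x":0.4,"y":-0.2,"z":-0.1,"ax":0,"ay":0,"az":0,"grip":-1},{"x":0.4,"y":-0.2,"z":-0.1,"ax":0,"ay":0,"az":0,"grip":-1},{"x":0.4,"y":-0.2,"z":-0.1,"ax":0,"ay":0,"az":0,"grip":-1},{"x":0.4,"y":-0.2,"z":-0.1,"ax":0,"ay":0,"az":0,"grip":-1},{"x":0.4,"y":-0.2,"z":-0.1,"ax":0,"ay":0,"az":0,"grip":-1},{"x":0.4,"y":-0.2,"z":-0.1,"ax":0,"ay":0,"az":0,"grip":-1},{"x":0.4,"y":-0.2,"z":-0.1,"ax":0,"ay":0,"az":0,"grip":-1},{"x":0.4,"y":-0.2,"z":-0.1,"ax":0,"ay":0,"az":0,"grip":-1},{"x":0.4,"y":-0.2,"z":-0.1,"ax":0,"ay":0,"az":0,"grip":-1}]}}

```text
time: 25.25
tool_pos: [0.4701, 0.4581, 0.2408]
tcp_rot: [2.438, 1.981, -0.002]
wrist_force: [0.6, -0.8, 0.1]
width: 1.003
grip_force: 0.0
```

Run:
```python
from workcell import imaging
import cv2
for n in('top','side'):
    cv2.imwrite(f'pics/{n}9.png',imaging.read_camera(n)['img'][:,:,::-1])
i=cv2.imread('pics/top9.png')[130:280,125:325]
cv2.imwrite('pics/crop9.png',cv2.resize(i,None,fx=4,fy=4,interpolation=cv2.INTER_CUBIC))
```

```text
(no output)
```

View pics/crop9.png

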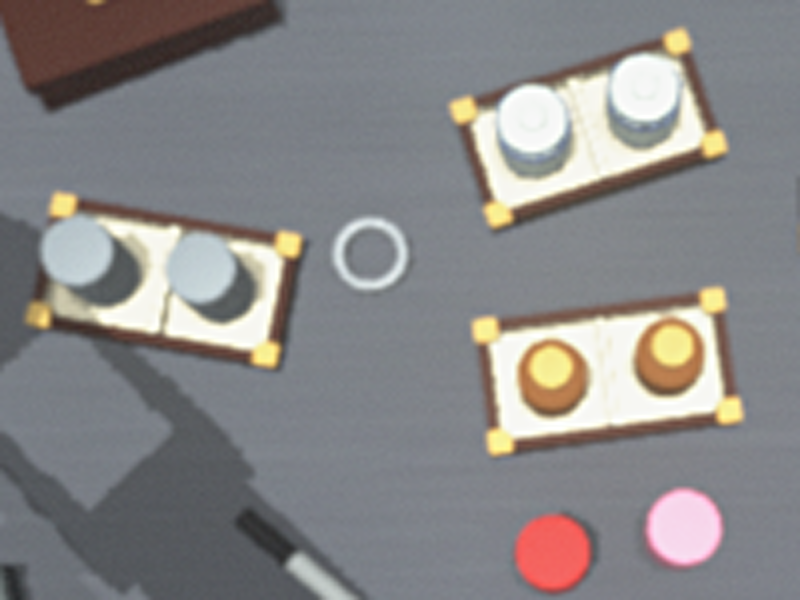

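View pics/side9.png

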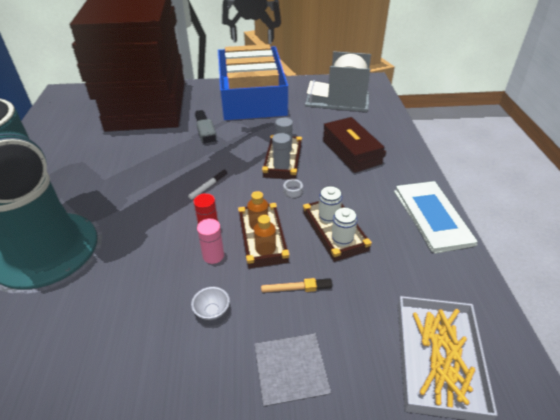

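Every box holds a matching upright pair: canisters at crop (77,250) and (202,267), jars at (535,125) and (645,95), bottles at (551,370) and (670,345). The gripper is clear of everything.

```bash
python3 -c "
from workcell import bot
print(bot.finish_job())"
```

```text
the job is handed in; nothing more can be done
None
```

I handed the job in after about 25 s on the robot clock: the last pictures show two canisters, two jars and two bottles, each pair upright in its own box with the gripper clear, though no pass/fail result was returned.

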